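# Demould a cast roller from a tilted mould with a squeeze-and-turn cap

## Task

The roller cast in the tilted mould is ready to come out. Squeeze the two spring tabs of the black cap together and, keeping them squeezed, turn the cap anticlockwise (looking down onto the cap) by about 60 degrees, to its stop; then lift it off and stand it upright in the wider bay of the parts tray. Lift the casting out of the mould by its stem and stand it upright, stem up, in the narrower bay; let neither part drop, and leave the other things on the bench where they lie.

Things in the scene. Friction and masses are not known exactly. Their poses are not given: they have to be found in the camera images.
- mould: aluminium mould block, 84 x 84 x 22 mm, held 26 degrees out of level on a fixed grey stand, its face leaning to the near left side. Origin: centre of the face, at the cavity's mouth, 68 mm above the bench. z: straight out of the face, 26 degrees from vertical; x: in the face, the line of the cap's tabs while locked. The round cavity is 36 mm across and 10 mm deep.
- collar (a point): centre of the round collar's top edge; axes as the mould's. The collar surrounds the cavity and stands 12 mm out of the mould's face: outer radius 39 mm, inner 33 mm, with lips inside it that reach in to 27.5 mm. Two notches on its x line take the cap's bolts.
- stand: the mould's stand, fixed to the bench, base plate 134 x 108 x 8 mm on 10 mm feet; origin at the middle of its underside, long side along x, the mould leans to its -x. With the mould it is nowhere higher than 105 mm.
- cap: black cap sitting in the collar, 42 mm high, 63 mm across its lugs (along y), 73 mm over its bolt tips (along x), 0.14 kg. Origin: centre of the underside; z: its axis, upward; x: the line of its two tabs. A round chimney, 28 mm outside, 22 mm inside, 38 mm high, open through, stands in its middle. At the start it is locked and its frame coincides with the mould's to 2 mm.
- cap_tabs (a point): point on the cap's axis 32 mm above its underside, halfway between the two upright ribbed steel tabs, where they are to be squeezed; axes as the cap's. Tabs: plates 22 mm wide (along y), 4 mm thick, from 11 to 42 mm above the underside, outer faces 48 mm apart when free, 37 mm when fully squeezed. Fingertips must stay above the collar, i.e. 13 mm or more above the underside.
- cap_lock (a point): centre of the cap's underside, axes as the cap's; how it locks: bolts at the tabs' feet stand in the collar's notches, so it cannot turn until both tabs are squeezed; its lugs lie under the collar's lips, so it cannot lift. Squeezed, it turns only anticlockwise seen from above (positive about z), lifts freely along z from 45 degrees on, and stops at about 64. It must rise 45 mm to clear the stem.
- casting: off-white cast roller blank lying in the cavity, 0.06 kg: a disc 34 mm across, 10 mm thick, with a round stem 14 mm across; 50 mm high in all. Origin: centre of the disc's underside; z: along the stem, upward. In the mould the disc is flush with the face, loose with about 1 mm of play, and the stem stands 40 mm out of the face along the mould's axis, inside the cap's chimney.
- tab_a (a joint): how far the tab on the cap's +x side is pushed in towards the axis: 0 m free, 0.0055 m fully squeezed; its bolt is clear of the notch from about 0.004 m. Spring: 5 N at 0, 8 N at 0.0055 m; more than that meets a firm stop.
- tab_b (a joint): the same for the tab on the cap's -x side.
- bay_wide (a point): centre of the floor of the wider bay of the parts tray, an open aluminium tray 185 x 108 x 18 mm fixed to the bench on 10 mm feet, floor and walls 3 mm thick, with one low cross wall. This bay is 103 mm (along x) by 102 mm inside; its floor is 13 mm above the bench, its walls reach 28 mm. x: along the tray, from the narrower to the wider bay; z up.
- bay_narrow (a point): centre of the floor of the tray's narrower bay, 73 mm (along x) by 102 mm inside, its floor 13 mm above the bench; axes as for bay_wide.
- robot_arm: orange and white robot arm model, part of the room, fixed and no part of the task, to the right of the work; origin at the middle of its base. It fills the space from x 0.26 to 0.56 m and y -0.29 to +0.02 m (its reach left of y -0.04 m is below 0.21 m height) and is 0.43 m high: pass over it or round it.
- clamp_block: bystander: aluminium jaw block with two bores, 24 x 46 x 20 mm; origin at the middle of its underside, long side along y.
- small_driver: bystander: small screwdriver, 109 mm long, 8 mm thick, lying near the front edge; origin at the middle of its underside, length along y.
- bearing: bystander: small ball bearing lying flat, 22 mm across, 7 mm high; origin at the middle of its underside.
- braid_bobbin: bystander: flat pale bobbin, 36 mm across, 9 mm high; origin at the middle of its underside.
- rail_carriage: bystander: black slide carriage, 110 (x) x 38 x 27 mm; origin at the middle of its underside.
- screw_tin_2: bystander: round tin with its lid on, 58 mm across, 26 mm high; origin at the middle of its underside.

How it is judged:
By the outcome, as a careful person would: the job done as asked, in the order asked, and still so for the second after the job is handed in, with the robot touching nothing.
It also fails if it takes over 70 s, if anything falls off the work surface, if the arm or the gripper's body presses on something with over 40 N, if the wrist force passes 120 N, or if a joint passes its speed limit or range.

## Robot

A 6-joint arm with a two-finger parallel gripper is mounted at the origin on a cart in front of the work surface, level with it; the furniture and walls round the work are solid. World frame = base frame: x ahead of the robot, y to its left, z up, the work surface at z = 0. Lengths are in m, angles in rad, forces in N, time in s.
With the tool pointing down it reaches from about 0.35 to 0.775 m from the base axis. Payload 7.3 kg.
Tool frame: the origin (TCP) lies at the centre of the arm's flange, where the gripper is bolted on; the fingertips stand 178 mm ahead of it and the grasp point (between the pads) lies 159 mm ahead of it; z points along the fingers, y is the line along which they close (so a half turn about z gives the same grasp; the last joint's range is limited). The gripper opens to 92 mm and grips with 3 to 60 N. Pads are 19 mm wide; open, the fingers measure 130 mm over their backs; the gripper's body (75 mm by 190 mm) begins 47 mm behind the grasp point.
Start: joints at [-1.387, 0.342, 1.524, -0, 1.275, -0.146], TCP at [0.17, -0.497, 0.405] pointing down, gripper open.
Joint ranges: [-2.53, 2.53], [-0.77, 2.02], [0.04, 2.7], [-1, 4.14], [0.28, 2.66], [-3.11, 3.11]. Speed limits (rad/s): [2.57, 2.57, 3.14, 3.14, 3.14, 3.14].

## Interface

Orientations are given as [roll, pitch, yaw] about the fixed x, y, z axes, in that order (R = Rz(yaw) Ry(pitch) Rx(roll)).
In Python, from cell import telemetry, vision, ticket gives the robot as it stands.
- The arm moves only by the shell command python3 -m crank 'ROWS' [FORCE]. ROWS is JSON, a list of rows, each a list of 5 numbers: the gripper command: -1 is shut, 1 is fully open, values between are in proportion, then the shift along the tool's x, y, z in mm, then the turn about the tool's z in rad. In form: [[fingers, dx, dy, dz, roll], ...]. A call has 1 to 12 rows; each row is the pose to reach, as a shift and turn from the pose commanded when the call began, along the tool's axes at that moment; what a row does not reach only later rows make up. A row lasts 1/12 s, in which the tool goes at most 41.7 mm and 7.16 degrees, less where a joint would pass 70% of its speed; a pose out of reach is approached as far as the arm can. A call with a gripper value outside its range is refused whole. The fingers move at their own pace and stop on an object; FORCE is the grip in N (left out, the last holds). Time passes only in rows, so rows that repeat a pose let the fingers close. It gives the time, the measured TCP pose, the force, the opening and the grip force at its end, in the units of the state.
- telemetry.observe(): the state, without advancing time (a new reading comes with each control period).
- vision.read_camera(name): name is "side" or "top" or "wrist"; returns (picture, depth): 400x640x3 uint8, red, green, blue; 400x640 float32, m along the optical axis (not along the pixel's ray), 0 where there is no reading.
- vision.get_calibration(name): a dict with "camera_matrix" (3x3 intrinsics, pixels), "rvec" (rotation vector, rad) and "tvec" (3), from world to camera coordinates, as OpenCV has them. Camera axes: x right, y down, z forward; pixel columns grow to the right and rows downward; lengths in m; the calibration is good to about 2 mm. A picture is of the moment at which its call begins: read the wrist's pose just before it. get_calibration takes no time and is no camera call; for the wrist camera it gives the pose at the moment of the call.
- ticket.hand_in(): hands the job in; it is judged then, once.
The state is a dict: "time": time; "qpos": joint angles; "qvel": joint speeds; "joint_efforts": joint torques, N m; "tool_pos": TCP position; "tool_rot": TCP orientation; "contact_force": force on the tool from outside, world axes, zero at the start; "torque": the same for the moment, N m; "opening": finger opening in m; "grip_force": force on a finger pad.
Only numpy, scipy, OpenCV 4.12 (cv2) and the standard library are available. Lean on these libraries where they do the work, as an engineer would, in place of code of your own. Each camera call takes 0.05 s, during which the arm holds its last target. There are 200 camera calls.

## Working session

There is one attempt and no reset: what is moved stays moved. The work goes in short steps, Python scripts to look and compute and a shell command to move; the robot and the scene stay as the last step left them, time stands still between calls to the robot, and variables do not carry over. Pictures are saved under pics/ and viewed, at most 10 in all, crops included, and the job is handed in when it is done.

```bash
ls; mkdir -p pics
cat > h.py <<'E'
import numpy as np, cv2
from cell import telemetry, vision, ticket
from scipy.spatial.transform import Rotation as R
def shot(n,save=None):
    c=vision.get_calibration(n); p,d=vision.read_camera(n)
    if save: cv2.imwrite('pics/'+save,p[:,:,::-1])
    K=np.array(c['camera_matrix']);Rm=cv2.Rodrigues(np.array(c['rvec'],float))[0];t=np.array(c['tvec'],float).ravel()
    return p,d,K,Rm,t
def cloud(d,K,Rm,t):
    v,u=np.indices(d.shape); P=np.stack([(u-K[0,2])/K[0,0]*d,(v-K[1,2])/K[1,1]*d,d],-1)
    W=(P-t)@Rm; W[d==0]=np.nan; return W
E
python3 - <<'E'
from h import *
s=telemetry.observe(); print(s)
for n in('top','side'):
    p,d,K,Rm,t=shot(n,n+'0.png'); np.savez('/tmp/%s0.npz'%n,p=p,d=d,K=K,Rm=Rm,t=t)
    print(n,K.tolist(),(-Rm.T@t).round(3),Rm[2].round(3),(d>0).mean())
E
```

```text
pics
{'time': 0.0, 'qpos': array([-1.38703893e+00,  3.42749385e-01,  1.52499858e+00, -2.79730825e-05,
        1.27538357e+00, -1.45971565e-01]), 'qvel': array([ 1.53643895e-03, -2.17952658e-04,  1.69688450e-04, -3.07970448e-04,
       -6.65163491e-04,  5.53438411e-05]), 'joint_efforts': array([ 6.68747853e-04, -4.31236446e+01, -2.44218725e+01,  7.16781802e-02,
        5.58944349e-02, -1.18532730e-04]), 'tool_pos': array([ 0.16999673, -0.49658464,  0.40403734]), 'tool_rot': array([-3.14006624e+00, -1.97372068e-04,  3.29736975e-01]), 'contact_force': array([ 0.45657665, -0.32229731, -0.47640501]), 'torque': array([-0.00553514, -0.00187239, -0.02885197]), 'grip_force': 0.0, 'opening': 0.09160542447944156}
top [[495.1362054592457, 0.0, 321.6684614620911], [0.0, 495.1362054592457, 198.17224756090576], [0.0, 0.0, 1.0]] [0.379 0.121 1.115] [ 0.192 -0.005 -0.981] 0.9958984375
side [[407.37376911815085, 0.0, 322.6319858161294], [0.0, 407.37376911815085, 198.0071103788854], [0.0, 0.0, 1.0]] [0.327 0.793 0.58 ] [ 0.252 -0.781 -0.572] 0.9958828125
```

View pics/top0.png

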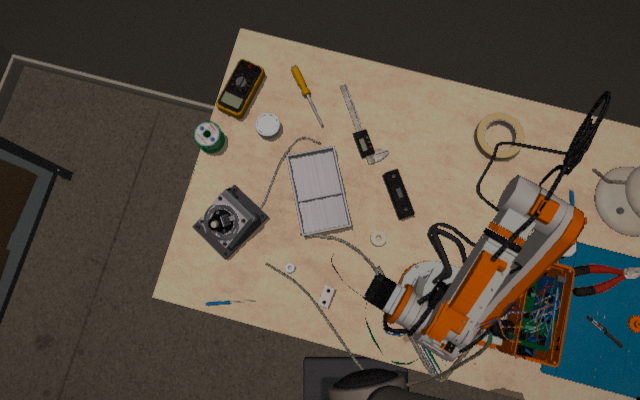

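View pics/side0.png

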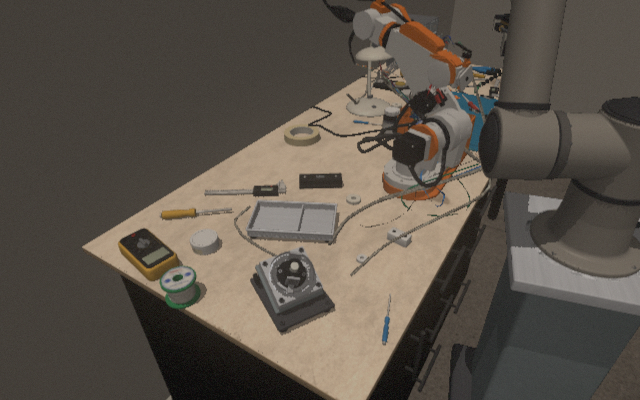

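Top view: mould with black cap at about (222,220), tray at (320,190) with its wide bay toward (315,170), robot arm model at right. Side view: mould at (290,275), tray at (293,220), path from our arm is around the front of the model.

```bash
cat > m1.py <<'E'
from h import *
for n,box,tb in(('top',(185,175,280,265),(280,140,360,243)),('side',(245,240,335,330),(240,195,345,247))):
    z=np.load('/tmp/%s0.npz'%n); W=cloud(z['d'],z['K'],z['Rm'],z['t'])
    print(n,'table z', np.nanmedian(W[250:290,200:260,2]) if n=='top' else np.nanmedian(W[225:240,160:190,2]))
    x0,y0,x1,y1=box; P=W[y0:y1,x0:x1].reshape(-1,3); P=P[~np.isnan(P[:,0])]
    Q=P[(P[:,2]>.028)&(P[:,2]<.115)]
    print('mould pts',len(Q),Q.min(0),Q.max(0),np.median(Q,0))
    # plane via RANSAC w/ tilt constraint
    rng=np.random.default_rng(0);best=(0,)
    for _ in range(3000):
        a,b,c=Q[rng.choice(len(Q),3,False)];nn=np.cross(b-a,c-a);L=np.linalg.norm(nn)
        if L<1e-5: continue
        nn/=L; nn*=np.sign(nn[2])
        if abs(np.degrees(np.arccos(nn[2]))-26)>4: continue
        m=abs((Q-a)@nn)<.002
        if m.sum()>best[0]: best=(m.sum(),nn,a,m)
    m=best[3];C=Q[m].mean(0);nn=np.linalg.svd(Q[m]-C)[2][2];nn*=np.sign(nn[2])
    print('plane',best[0],nn.round(3),np.degrees(np.arccos(nn[2])),np.degrees(np.arctan2(nn[1],nn[0])),'C',C.round(4))
    x0,y0,x1,y1=tb; T=W[y0:y1,x0:x1].reshape(-1,3)
    T=T[(T[:,2]>.009)&(T[:,2]<.04)]
    r=cv2.minAreaRect(T[:,:2].astype(np.float32)*1000); print('tray',r,np.percentile(T[:,2],[5,50,95,99]))
    b=T[T[:,2]>.022];print(len(b)); r=cv2.minAreaRect(b[:,:2].astype(np.float32)*1000);print(r,cv2.boxPoints(r))
E
python3 m1.py
```

```text
top table z -0.00034415634114194475
mould pts 1917 [0.4780851  0.25647857 0.02810745] [0.61334221 0.38157216 0.11458333] [0.53519099 0.31636764 0.07458203]
plane 518 [-0.306  0.306  0.902] 25.63942639669703 135.03553196521887 C [0.5357 0.3192 0.071 ]
tray ((623.679443359375, 128.3656463623047), (178.38870239257812, 240.79693603515625), 82.79596710205078) [0.00998355 0.01338682 0.0297027  0.03215608]
724
((622.6436157226562, 126.13137817382812), (214.86062622070312, 112.54138946533203), 11.436070442199707) [[506.18912  159.98422 ]
 [528.50323   49.67717 ]
 [739.09814   92.278534]
 [716.784    202.58559 ]]
side table z 0.0005641738792544536
mould pts 2851 [0.48137763 0.27588242 0.02800562] [0.61314659 0.38643314 0.11486729] [0.53341519 0.3430928  0.06809666]
plane 1027 [-0.32   0.298  0.899] 25.940476419333468 137.09834525585705 C [0.5364 0.338  0.0665]
tray ((613.5223388671875, 144.6956024169922), (236.1551055908203, 146.58782958984375), 10.858560562133789) [0.01188729 0.01446479 0.03033051 0.03160241]
825
((625.9595336914062, 130.87611389160156), (216.77490234375, 116.35194396972656), 11.519908905029297) [[508.13727  166.23427 ]
 [531.3737    52.226185]
 [743.7818    95.51796 ]
 [720.54535  209.52605 ]]
```

```bash
python3 -m crank '[[1,0,0,-41,0],[1,0,0,-82,0],[1,0,0,-123,0],[1,0,0,-164,0],[1,0,0,-205,0],[1,0,0,-246,0],[1,0,0,-260,0],[1,0,0,-260,0]]'
python3 - <<'E'
from h import *
s=telemetry.observe(); r=R.from_euler('xyz',s['tool_rot']).as_matrix()
print(r.round(3))
print('to (.42,.22,.66)',r.T@(np.array([.42,.22,.665])-s['tool_pos'])*1000)
E
```

```text
time: 0.77
tool_pos: [0.1699, -0.4958, 0.6688]
tool_rot: [3.134, 0.001, 0.33]
contact_force: [-0.5, 0.0, -0.1]
opening: 0.0916
grip_force: 0.0
[[ 0.946  0.324  0.001]
 [ 0.324 -0.946 -0.008]
 [-0.001  0.008 -1.   ]]
to (.42,.22,.66) [ 468.47106808 -596.22267274   -1.32604177]
```

```bash
python3 -m crank '[[1,20,-25,0,0],[1,40,-50,0,0],[1,60,-75,0,0],[1,80,-100,0,0],[1,100,-125,0,0],[1,120,-150,0,0],[1,140,-175,0,0],[1,160,-200,0,0],[1,180,-225,0,0],[1,200,-250,0,0],[1,220,-275,0,0],[1,234,-298,0,0]]'
python3 -m crank '[[1,20,-25,0,0],[1,40,-50,0,0],[1,60,-75,0,0],[1,80,-100,0,0],[1,100,-125,0,0],[1,120,-150,0,0],[1,140,-175,0,0],[1,160,-200,0,0],[1,180,-225,0,0],[1,200,-250,0,0],[1,220,-275,0,0],[1,234,-298,0,0]]'
python3 - <<'E'
from h import *
s=telemetry.observe(); print(s['qpos'].round(2))
p,d,K,Rm,t=shot('wrist','w1.png'); np.savez('/tmp/w1.npz',p=p,d=d,K=K,Rm=Rm,t=t)
print((-Rm.T@t).round(3),Rm[2].round(3))
E
```

```text
time: 1.77
tool_pos: [0.2953, -0.1373, 0.6635]
tool_rot: [-3.14, 0.001, 0.33]
contact_force: [1.4, 0.1, -0.4]
opening: 0.0915
grip_force: 0.0
time: 2.77
tool_pos: [0.4207, 0.2209, 0.6627]
tool_rot: [-3.142, 0.003, 0.33]
contact_force: [-0.1, -0.4, -0.8]
opening: 0.0919
grip_force: 0.0
[ 0.32  0.19  1.04 -0.    1.91  1.56]
[0.493 0.246 0.641] [-0.269 -0.093 -0.959]
```

View pics/w1.png

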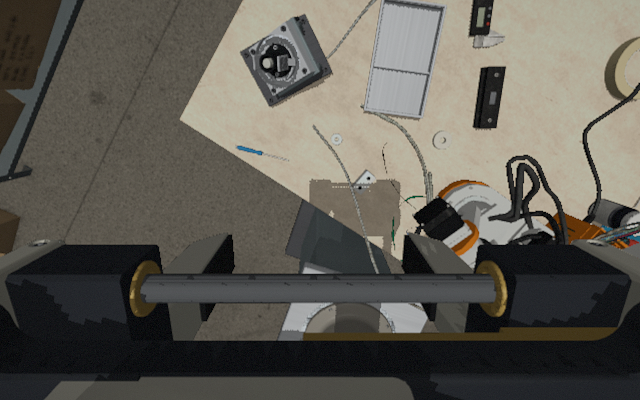

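Wrist view: mould and cap at (277,62) with tab line running roughly along up-left/down-right, tray at (405,58). I move in closer.

```bash
python3 -m crank '[[1,13,-9,32,0],[1,26,-18,64,0],[1,39,-27,96,0],[1,52,-36,128,0],[1,65,-45,160,0],[1,78,-54,192,0],[1,89,-62,220,0],[1,89,-62,220,0],[1,89,-62,220,0]]'
python3 - <<'E'
from h import *
p,d,K,Rm,t=shot('wrist','w2.png'); np.savez('/tmp/w2.npz',p=p,d=d,K=K,Rm=Rm,t=t)
print((-Rm.T@t).round(3),K[0])
E
```

```text
time: 3.57
tool_pos: [0.4837, 0.3062, 0.4424]
tool_rot: [3.141, 0.006, 0.33]
contact_force: [-0.2, -0.2, 0.9]
opening: 0.0921
grip_force: 0.0
[0.555 0.331 0.421] [318.73078689   0.         317.78823849]
```

View pics/w2.png

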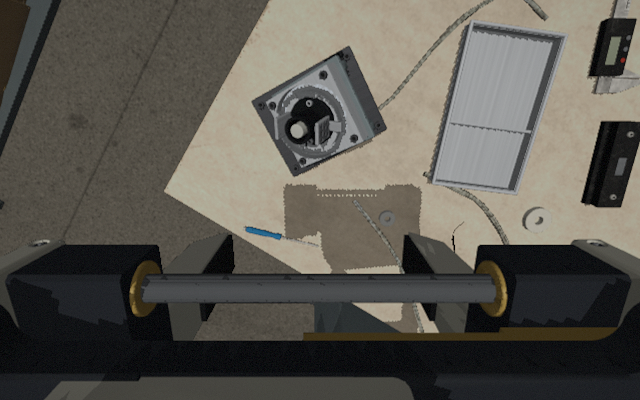

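```bash
cat > m2.py <<'E'
from h import *
z=np.load('/tmp/w2.npz'); W=cloud(z['d'],z['K'],z['Rm'],z['t']); p=z['p']
cv2.imwrite('pics/w2c.png',cv2.resize(p[45:180,250:390,::-1],None,fx=4,fy=4,interpolation=cv2.INTER_CUBIC))
P=W[45:180,245:395].reshape(-1,3)
Q=P[(P[:,2]>.03)&(P[:,2]<.13)]
rng=np.random.default_rng(0)
def ransac(Q):
    best=(0,)
    for _ in range(4000):
        a,b,c=Q[rng.choice(len(Q),3,False)];nn=np.cross(b-a,c-a);L=np.linalg.norm(nn)
        if L<1e-5: continue
        nn/=L; nn*=np.sign(nn[2])
        if abs(np.degrees(np.arccos(nn[2]))-26)>3: continue
        m=abs((Q-a)@nn)<.0015
        if m.sum()>best[0]: best=(m.sum(),m)
    m=best[1];C=Q[m].mean(0);nn=np.linalg.svd(Q[m]-C)[2][2];nn*=np.sign(nn[2]);return nn,C,m
nn,C,m=ransac(Q); print(nn.round(4),np.degrees(np.arccos(nn[2])),np.degrees(np.arctan2(nn[1],nn[0])),C,m.sum())
n=nn; h=(Q-C)@n; print(np.histogram(h,np.arange(-.03,.06,.003)))
u=np.cross([0,0,1],n);u/=np.linalg.norm(u);v=np.cross(n,u)
uv=np.stack([(Q-C)@u,(Q-C)@v],1)*1000
r=cv2.minAreaRect(uv[abs(h)<.0025].astype(np.float32));print('face rect',r)
c=(C+ (u*r[0][0]+v*r[0][1])/1000); print('face centre',c,'u',u,'v',v)
for lo,hi in((.009,.0145),(.034,.0395),(.0395,.046)):
    s=(h>lo)&(h<hi); print(lo,s.sum(),cv2.minEnclosingCircle(uv[s].astype(np.float32)),np.median(uv[s],0),cv2.minAreaRect(uv[s].astype(np.float32)))
np.savez('/tmp/m2.npz',n=n,u=u,v=v,c=c)
E
python3 m2.py
```

```text
[-0.3179  0.2998  0.8994] 25.914494240137273 136.67874930463594 [0.54555179 0.32447955 0.07263224] 2419
(array([  31,  106,  667,  124,   93,   81,   89,   88,   99, 1271, 1398,
        643,  625,  347,   94,   55,   63,   82,   90,  117,  131,  156,
        369,  263,   51,    0,    0,    0,    0]), array([-3.0000000e-02, -2.7000000e-02, -2.4000000e-02, -2.1000000e-02,
       -1.8000000e-02, -1.5000000e-02, -1.2000000e-02, -9.0000000e-03,
       -6.0000000e-03, -3.0000000e-03, -6.9388939e-18,  3.0000000e-03,
        6.0000000e-03,  9.0000000e-03,  1.2000000e-02,  1.5000000e-02,
        1.8000000e-02,  2.1000000e-02,  2.4000000e-02,  2.7000000e-02,
        3.0000000e-02,  3.3000000e-02,  3.6000000e-02,  3.9000000e-02,
        4.2000000e-02,  4.5000000e-02,  4.8000000e-02,  5.1000000e-02,
        5.4000000e-02,  5.7000000e-02]))
face rect ((2.7441177368164062, -12.613887786865234), (84.32722473144531, 85.16968536376953), 0.02707403525710106)
face centre [0.53541501 0.33026719 0.0671196 ] u [-0.68608823 -0.72751834  0.        ] v [ 0.65436437 -0.61710018  0.43702934]
0.009 427 ((2.4356868267059326, -13.177007675170898), 39.359092712402344) [11.55894044  1.80790277] ((2.958139419555664, -16.45738983154297), (75.02957153320312, 72.66592407226562), 38.78717803955078)
0.034 533 ((1.4174420833587646, -10.651549339294434), 25.591596603393555) [  2.45880803 -11.02739644] ((3.122102737426758, -10.679864883422852), (47.17381286621094, 27.985689163208008), 66.31398010253906)
0.0395 257 ((2.851295232772827, -12.699007034301758), 25.854476928710938) [  2.60123573 -11.01824256] ((2.4665021896362305, -12.078863143920898), (48.70643997192383, 22.018999099731445), 59.46847152709961)
```

View pics/w2c.png

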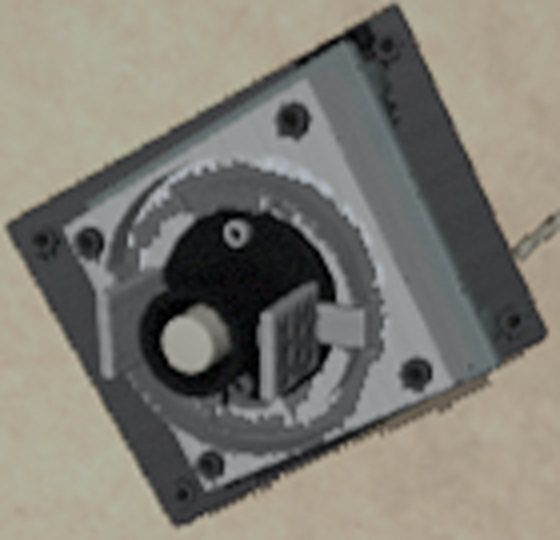

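The crop shows the cap locked, tab line sloping: depth gives tabs rect 48.7 × 22 mm at 60° from the horizontal face axis, i.e. tabs run mostly up the slope. Fingertip thickness matters for clearance; I measure it with the side camera.

```bash
cat > m3.py <<'E'
from h import *
s=telemetry.observe(); r=R.from_euler('xyz',s['tool_rot']).as_matrix()
p,d,K,Rm,t=shot('side'); W=cloud(d,K,Rm,t)
T=(W-s['tool_pos'])@r*1000
ok=(abs(T[...,0])<60)&(abs(T[...,1])<110)&(T[...,2]>-20)&(T[...,2]<185)
v,u=np.where(ok);print(u.min(),u.max(),v.min(),v.max())
Q=T[ok]
for a in range(60,185,8):
    q=Q[(Q[:,2]>=a)&(Q[:,2]<a+8)]
    if len(q): print(a,len(q),'y+',q[q[:,1]>0][:,1].min(initial=999).round(),q[q[:,1]>0][:,1].max(initial=-999).round(),'y-',q[q[:,1]<0][:,1].min(initial=999).round(),q[q[:,1]<0][:,1].max(initial=-999).round(),'x',q[:,0].min().round(),q[:,0].max().round())
c=p[v.min()-5:v.max()+5,u.min()-5:u.max()+5,::-1]; k=min(700/c.shape[1],560/c.shape[0])
cv2.imwrite('pics/g1.png',cv2.resize(c,None,fx=k,fy=k,interpolation=cv2.INTER_CUBIC))
E
python3 m3.py
```

```text
287 355 34 193
60 295 y+ 77.0 77.0 y- -95.0 -17.0 x -35.0 31.0
68 1382 y+ 64.0 90.0 y- -98.0 -49.0 x -36.0 37.0
76 371 y+ 66.0 79.0 y- -97.0 -92.0 x -36.0 36.0
84 354 y+ 46.0 81.0 y- -96.0 -86.0 x -36.0 37.0
92 456 y+ 0.0 49.0 y- -90.0 -0.0 x -36.0 36.0
100 399 y+ 46.0 50.0 y- -90.0 -76.0 x -36.0 37.0
108 138 y+ 999.0 -999.0 y- -90.0 -85.0 x -36.0 36.0
116 7 y+ 999.0 -999.0 y- -67.0 -66.0 x -2.0 11.0
124 89 y+ 999.0 -999.0 y- -68.0 -64.0 x -10.0 11.0
132 85 y+ 999.0 -999.0 y- -67.0 -64.0 x -10.0 11.0
140 84 y+ 999.0 -999.0 y- -67.0 -63.0 x -10.0 11.0
148 79 y+ 999.0 -999.0 y- -66.0 -63.0 x -10.0 10.0
156 81 y+ 999.0 -999.0 y- -65.0 -61.0 x -10.0 10.0
164 24 y+ 999.0 -999.0 y- -63.0 -56.0 x -10.0 10.0
172 15 y+ 999.0 -999.0 y- -56.0 -48.0 x -10.0 10.0
```

View pics/g1.png

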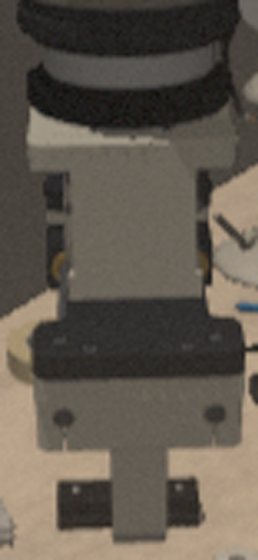

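Fingertips are chamfered thin (about 3 mm at the tip), so a vertical grasp centred on the axis point 31 mm above the underside clears the collar. Moving above it.

```bash
python3 -m crank '[[0.41,10,-4,30,0.085],[0.41,20,-7,60,0.085],[0.41,30,-11,90,0.085],[0.41,40,-15,115,0.085],[0.41,50,-18,130,0.085],[0.41,50,-18,130,0.085],[0.41,50,-18,130,0.085],[0.41,50,-18,130,0.085]]'
python3 - <<'E'
from h import *
s=telemetry.observe(); r=R.from_euler('xyz',s['tool_rot']).as_matrix()
print('remaining mm',r.T@(np.array([.5253,.3396,.2705])-s['tool_pos'])*1000, s['tool_rot'])
E
```

```text
time: 4.33
tool_pos: [0.5256, 0.3392, 0.3174]
tool_rot: [-3.141, -0.004, 0.245]
contact_force: [-0.1, 0.4, 0.9]
opening: 0.0645
grip_force: 0.0
remaining mm [-0.31858767 -0.46897575 46.87946339] [-3.14104012 -0.0036599   0.24458052]
```

```bash
python3 -m crank '[[0.41,0,0,15,0],[0.41,0,0,28,0],[0.41,0,0,36,0],[0.41,0,0,41,0],[0.41,0,0,44,0],[0.41,0,0,44,0],[0.41,0,0,44,0]]'
python3 - <<'E'
from h import *
s=telemetry.observe();print(s['tool_pos'],s['contact_force'],s['torque'])
p,d,K,Rm,t=shot('side'); cv2.imwrite('pics/s1.png',cv2.resize(p[170:330,210:370,::-1],None,fx=3.7,fy=3.7,interpolation=cv2.INTER_CUBIC))
E
```

```text
time: 4.92
tool_pos: [0.5256, 0.3395, 0.2715]
tool_rot: [-3.141, -0.001, 0.245]
contact_force: [0.9, -0.2, 0.2]
opening: 0.0648
grip_force: 0.0
[0.52556678 0.3394716  0.27147252] [ 0.92007737 -0.15698243  0.20199279] [ 0.04051746 -0.02722712 -0.02208218]
```

View pics/s1.png

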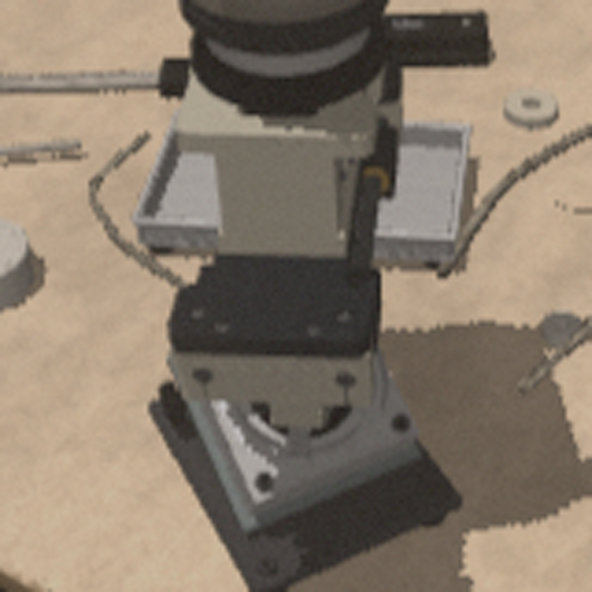

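The fingers straddle the cap's tabs with no contact force. Squeezing.

```bash
python3 -m crank '[[-1,0,0,0,0],[-1,0,0,0,0],[-1,0,0,0,0],[-1,0,0,0,0],[-1,0,0,0,0],[-1,0,0,0,0],[-1,0,0,0,0],[-1,0,0,0,0]]' 22
python3 - <<'E'
from h import *
s=telemetry.observe();print(s['torque'])
E
```

```text
time: 5.63
tool_pos: [0.5254, 0.3399, 0.2716]
tool_rot: [-3.141, -0.001, 0.245]
contact_force: [-1.9, 1.7, 4.5]
opening: 0.0398
grip_force: 20.5
[0.453875   0.33766747 0.03401773]
```

```bash
python3 -m crank '[[-1,0,0,0,-0.08],[-1,0,0,0,-0.16],[-1,0,0,0,-0.24],[-1,0,0,0,-0.32],[-1,0,0,0,-0.4],[-1,0,0,0,-0.48],[-1,0,0,0,-0.48]]'
python3 - <<'E'
from h import *
s=telemetry.observe();print(s['torque'])
E
```

```text
time: 6.22
tool_pos: [0.5248, 0.3398, 0.272]
tool_rot: [-3.141, -0.0, 0.729]
contact_force: [-5.5, 1.2, 10.1]
opening: 0.0401
grip_force: 22.8
[-0.00494715  0.83024159 -0.13752791]
```

```bash
python3 -m crank '[[-1,0,0,0,-0.08],[-1,0,0,0,-0.16],[-1,0,0,0,-0.24],[-1,0,0,0,-0.32],[-1,0,0,0,-0.4],[-1,0,0,0,-0.48],[-1,0,0,0,-0.56],[-1,0,0,0,-0.64],[-1,0,0,0,-0.64]]'
cat > m4.py <<'E'
from h import *
s=telemetry.observe();print(s['torque'],s['contact_force'])
p,d,K,Rm,t=shot('wrist')
cv2.imwrite('pics/w4.png',cv2.resize(p[130:340,200:460,::-1],None,fx=2.8,fy=2.8,interpolation=cv2.INTER_CUBIC))
E
python3 m4.py
```

```text
time: 6.97
tool_pos: [0.5248, 0.3399, 0.2715]
tool_rot: [-3.141, -0.001, 1.369]
contact_force: [-5.1, 3.0, 5.6]
opening: 0.0394
grip_force: 21.7
[ 0.22183268  0.7003965  -0.06346839] [-5.08082068  3.03650466  5.59433199]
```

View pics/w4.png

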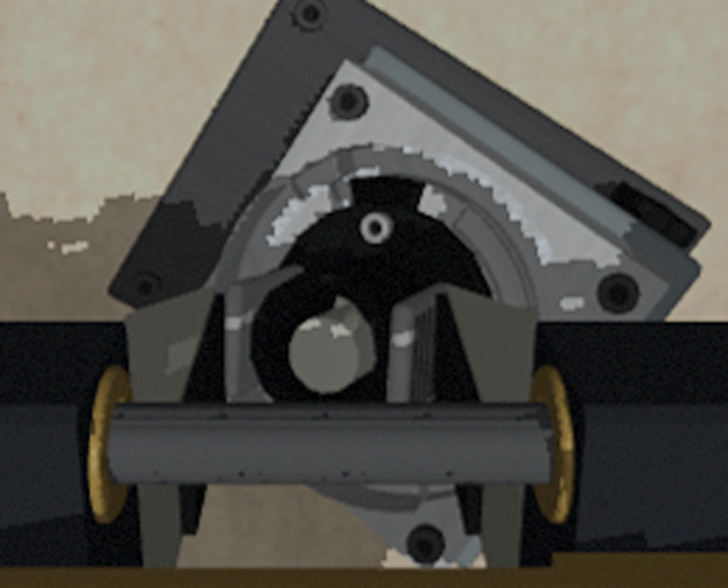

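The cap has followed the gripper (empty notch visible at upper left, tabs between the pads, stem centred in the chimney). A last bit to the stop, then lift along the mould axis.

```bash
python3 -m crank '[[-1,0,0,0,-0.07],[-1,0,0,0,-0.07],[-1,0,0,0,-0.07]]'
python3 - <<'E'
from h import *
s=telemetry.observe();print(s['torque'])
r=R.from_euler('xyz',s['tool_rot']).as_matrix(); print(r.T@np.array([-.318,.300,.899])*10)
E
python3 -m crank '[[-1,1,-1.4,-3.6,0],[-1,2,-2.8,-7.2,0],[-1,3,-4.2,-10.8,0],[-1,4,-5.6,-14.4,0],[-1,4,-5.6,-14.4,0]]'
```

```text
time: 7.27
tool_pos: [0.5251, 0.34, 0.2717]
tool_rot: [3.141, -0.002, 1.435]
contact_force: [-3.3, 2.3, 6.5]
opening: 0.0395
grip_force: 21.6
[ 0.26490523  0.41966894 -0.38343626]
[ 2.55422389 -3.55530938 -8.98711386]
time: 7.68
tool_pos: [0.5203, 0.3445, 0.2858]
tool_rot: [3.141, -0.001, 1.435]
contact_force: [0.7, -0.0, -1.1]
opening: 0.0397
grip_force: 20.5
```

```bash
python3 -m crank '[[-1,2,-2.8,-7.2,0],[-1,4,-5.6,-14.4,0],[-1,6,-8.5,-21.5,0],[-1,8,-11,-29,0],[-1,10,-14,-36,0],[-1,12,-17,-43,0],[-1,14,-20,-50,0],[-1,14,-20,-70,0],[-1,14,-20,-100,0],[-1,14,-20,-120,0],[-1,14,-20,-120,0]]'
cat > m5.py <<'E'
from h import *
import sys
s=telemetry.observe();print(s['torque'],s['contact_force'])
p,d,K,Rm,t=shot('side'); 
cv2.imwrite('pics/'+sys.argv[1],cv2.resize(p[130:340,200:400,::-1],None,fx=2.8,fy=2.8,interpolation=cv2.INTER_CUBIC))
np.savez('/tmp/side5.npz',p=p,d=d,K=K,Rm=Rm,t=t)
E
python3 m5.py s5.png
```

```text
time: 8.6
tool_pos: [0.5027, 0.3612, 0.4107]
tool_rot: [3.134, -0.005, 1.435]
contact_force: [0.7, 0.6, -1.1]
opening: 0.0395
grip_force: 20.5
[ 0.05217993 -0.12872627  0.02199658] [ 0.70048456  0.56356631 -1.0902554 ]
```

View pics/s5.png

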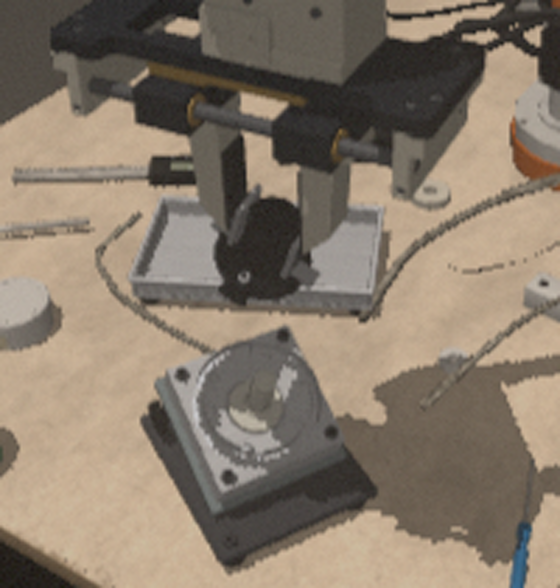

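The cap is held tilted between the fingers (about (265,250)), the casting stays in the cavity at (258,390). Now the tray's pose from the earlier clouds.

```bash
cat > m6.py <<'E'
from h import *
for f in('w1','w2','side5'):
    z=np.load('/tmp/%s.npz'%f); W=cloud(z['d'],z['K'],z['Rm'],z['t'])
    m=(W[...,2]>.009)&(W[...,2]<.036)&(W[...,0]>.48)&(W[...,0]<.78)&(W[...,1]>.04)&(W[...,1]<.235)
    m=cv2.morphologyEx(m.astype(np.uint8),cv2.MORPH_OPEN,np.ones((9,9) if f!='side5' else (7,7)))
    n,l,st,_=cv2.connectedComponentsWithStats(m); k=1+st[1:,4].argmax()
    T=W[l==k]; r=cv2.minAreaRect(T[:,:2].astype(np.float32)*1000); print(f,st[k],r)
    th=r[2] if r[1][0]>r[1][1] else r[2]-90
    x=np.array([np.cos(np.radians(th)),np.sin(np.radians(th))]); 
    x*=np.sign(x[0]); c=np.array(r[0])
    # cross wall position
    s=(T[:,:2]*1000-c)@x; y=(T[:,:2]*1000-c)@np.array([-x[1],x[0]]); w=s[(T[:,2]>.019)&(abs(s)<60)&(abs(y)<35)]
    print(th,'cross wall',np.median(w),len(w),'wide',c+38*x,'narrow',c-53*x)
E
python3 m6.py
```

```text
w1 [ 365    0   80  118 7150] ((611.668701171875, 126.37126922607422), (189.87564086914062, 112.9018325805664), 11.81151008605957)
11.81151008605957 cross wall -15.530387916269888 84 wide [648.86410012 134.1495915 ] narrow [559.79090791 115.52255659]
w2 [  430    21   134   174 15947] ((611.6743774414062, 126.68531036376953), (189.52090454101562, 112.95761108398438), 11.668578147888184)
11.668578147888184 cross wall -14.994472577278987 144 wide [648.88906469 134.37081966] narrow [559.76968207 115.9660474 ]
side5 [247 201  31  37 893] ((671.4364013671875, 140.0662841796875), (68.42118072509766, 114.06166076660156), 12.726421356201172)
-77.27357864379883 cross wall -42.62416754004643 288 wide [679.80765084 102.99982788] narrow [659.76071132 191.76423638]
```

```bash
python3 -m crank '[[-1,-15,13,0,0],[-1,-37,32,0,0],[-1,-62,53,0,0],[-1,-87,74,0,0],[-1,-112,95,5,0],[-1,-137,116,15,0],[-1,-160,136,30,0],[-1,-180,153,50,0],[-1,-195,165,75,0],[-1,-202,171,100,0],[-1,-202,171,120,0],[-1,-202,171,130,0]]'
python3 -m crank '[[-1,0,0,12,0],[-1,0,0,24,0],[-1,0,0,32,0],[-1,0,0,38,0],[-1,0,0,42,0],[-1,0,0,42,0],[-1,0,0,42,0]]'
```

```text
time: 9.65
tool_pos: [0.6435, 0.1364, 0.2699]
tool_rot: [-3.134, 0.002, 1.433]
contact_force: [-0.6, 0.8, -1.3]
opening: 0.0389
grip_force: 20.6
time: 10.23
tool_pos: [0.6446, 0.1376, 0.2336]
tool_rot: [3.141, -0.0, 1.435]
contact_force: [0.4, -0.2, -1.8]
opening: 0.039
grip_force: 20.6
```

```bash
python3 -m crank '[[-1,0,0,2,0],[-1,0,0,4,0],[-1,0,0,6,0],[-1,0,0,6,0]]' 16
python3 -m crank '[[-1,0,0,2,0],[-1,0,0,4,0],[-1,0,0,4,0]]' 14
python3 m5.py s6.png
```

```text
time: 10.57
tool_pos: [0.6447, 0.1373, 0.2276]
tool_rot: [3.14, -0.0, 1.435]
contact_force: [-0.7, -0.4, 2.4]
opening: 0.0395
grip_force: 15.1
time: 10.82
tool_pos: [0.6459, 0.1371, 0.2252]
tool_rot: [3.135, -0.001, 1.435]
contact_force: [1.8, -0.8, 6.5]
opening: 0.039
grip_force: 13.8
[-0.27154002 -0.51819706 -0.02057664] [ 1.7714764  -0.75537996  6.46790607]
```

```bash
python3 -m crank '[[-1,0,0,1.5,0],[-1,0,0,3,0],[-1,0,0,3,0],[-1,0,0,3,0]]' 12
python3 -m crank '[[-1,0,0,1.5,0],[-1,0,0,3,0],[-1,0,0,3,0],[-1,0,0,3,0]]' 12
python3 - <<'E'
from h import *
p,d,K,Rm,t=shot('side'); cv2.imwrite('pics/s7.png',cv2.resize(p[150:260,230:370,::-1],None,fx=5,fy=5,interpolation=cv2.INTER_CUBIC))
E
```

```text
time: 11.2
tool_pos: [0.6466, 0.1369, 0.2232]
tool_rot: [3.132, -0.001, 1.434]
contact_force: [5.3, -2.3, 8.7]
opening: 0.0393
grip_force: 12.1
time: 11.53
tool_pos: [0.646, 0.137, 0.2193]
tool_rot: [3.135, -0.001, 1.434]
contact_force: [2.4, -2.4, 6.1]
opening: 0.0374
grip_force: 11.9
```

View pics/s7.png

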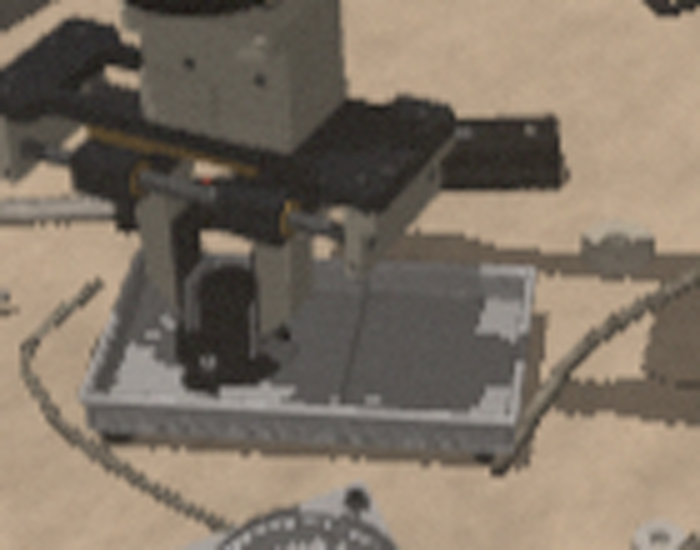

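The cap now stands essentially upright in the left (wide) bay, opening 37.4 mm (tabs aligned to the pads). Press slightly, then release gently.

```bash
python3 -m crank '[[-1,0,0,1.5,0],[-1,0,0,1.5,0],[-1,0,0,1.5,0]]' 6
python3 -m crank '[[-0.1,0,0,0,0],[-0.05,0,0,0,0],[0,0,0,0,0],[0.05,0,0,0,0],[0.1,0,0,0,0],[0.2,0,0,0,0],[0.35,0,0,0,0],[0.35,0,0,0,0],[0.35,0,0,0,0]]'
```

```text
time: 11.83
tool_pos: [0.6447, 0.1373, 0.2157]
tool_rot: [3.141, 0.0, 1.435]
contact_force: [0.9, -0.5, 1.9]
opening: 0.0442
grip_force: 6.0
time: 12.58
tool_pos: [0.6443, 0.1375, 0.2153]
tool_rot: [-3.141, 0.0, 1.435]
contact_force: [0.0, 0.3, -0.3]
opening: 0.0618
grip_force: 0.0
```

```bash
python3 -m crank '[[0.35,0,0,-15,0],[0.35,0,0,-45,0],[0.35,0,0,-80,0],[0.35,0,0,-120,0],[0.35,0,0,-150,0],[0.35,0,0,-170,0],[0.35,0,0,-170,0]]'
python3 -m crank '[[-0.3,18,-14,0,-0.1],[-0.3,36,-28,0,-0.2],[-0.3,54,-42,0,-0.3],[-0.3,72,-56,0,-0.4],[-0.3,90,-70,0,-0.5],[-0.3,108,-84,0,-0.6],[-0.3,126,-98,0,-0.7],[-0.3,144,-112,0,-0.8],[-0.3,162,-126,0,-0.9],[-0.3,183,-143,0,-0.95],[-0.3,183,-143,0,-0.95],[-0.3,183,-143,0,-0.95]]'
cat > m7.py <<'E'
from h import *
s=telemetry.observe(); r=R.from_euler('xyz',s['tool_rot']).as_matrix()
print('remaining mm',r.T@(np.array([.5273,.3378,.256])-s['tool_pos'])*1000,'n',r.T@np.array([-.318,.300,.899]))
p,d,K,Rm,t=shot('side','s8.png');W=cloud(d,K,Rm,t)
m=(W[...,2]>.045)&(W[...,2]<.08)&(np.hypot(W[...,0]-.645,W[...,1]-.137)<.05); Q=W[m];print('cap top',len(Q),Q[:,2].max(),Q.mean(0))
# casting stem points: near the mould axis, above collar
O=np.array([.5352,.3303,.068]);n=np.array([-.318,.300,.899]);D=W-O;a=D@n;rr=np.linalg.norm(D-a[...,None]*n,axis=-1)
q=(a>.015)&(a<.05)&(rr<.02);print('stem',q.sum(),a[q].max(),(W[q]-a[q][:,None]*n).mean(0))
cv2.imwrite('pics/s8c.png',cv2.resize(p[150:310,220:360,::-1],None,fx=3.7,fy=3.7,interpolation=cv2.INTER_CUBIC))
E
python3 m7.py
```

```text
time: 13.17
tool_pos: [0.6449, 0.1375, 0.3917]
tool_rot: [3.132, -0.002, 1.435]
contact_force: [0.3, 0.8, 0.4]
opening: 0.0618
grip_force: 0.0
time: 14.17
tool_pos: [0.5268, 0.3392, 0.3847]
tool_rot: [-3.14, -0.0, 2.387]
contact_force: [0.3, -0.2, -0.4]
opening: 0.0319
grip_force: 0.0
remaining mm [ -1.41302184  -0.45851256 128.70274028] n [ 4.37490182e-01 -6.76636609e-04 -8.98847530e-01]
cap top 47 0.056982211655486115 [0.6265764  0.14090037 0.05140198]
stem 100 0.042276141468108416 [0.53633307 0.33346597 0.06736954]
```

View pics/s8c.png

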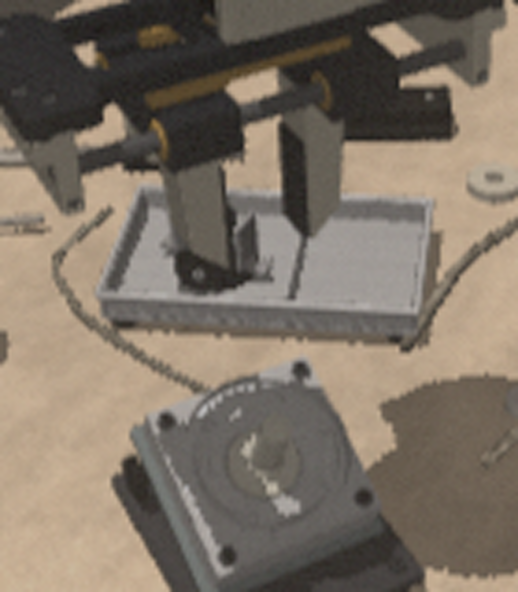

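The cap stands upright in the wide bay (top at 55–57 mm, as expected) and the stem stands in the cavity. Descend onto the stem and grip.

```bash
python3 -m crank '[[-0.3,-1,-0.5,35,0],[-0.3,-1,-0.5,65,0],[-0.3,-1,-0.5,90,0],[-0.3,-1,-0.5,108,0],[-0.3,-1,-0.5,120,0],[-0.3,-1,-0.5,127,0],[-0.3,-1,-0.5,127,0],[-0.3,-1,-0.5,127,0]]'
python3 -m crank '[[-1,0,0,0,0],[-1,0,0,0,0],[-1,0,0,0,0],[-1,0,0,0,0],[-1,0,0,0,0],[-1,0,0,0,0]]' 12
```

```text
time: 14.88
tool_pos: [0.5286, 0.3365, 0.2587]
tool_rot: [-3.141, 0.0, 2.384]
contact_force: [-0.2, 0.3, -0.4]
opening: 0.0321
grip_force: 0.0
time: 15.38
tool_pos: [0.5282, 0.3372, 0.2594]
tool_rot: [3.14, 0.001, 2.385]
contact_force: [-0.9, 0.6, 5.3]
opening: 0.0137
grip_force: 12.0
```

```bash
python3 -m crank '[[-1,1.3,0,-2.7,0],[-1,3.5,0,-7.2,0],[-1,6.1,0,-12.6,0],[-1,9.6,0,-19.8,0],[-1,13,0,-27,0],[-1,13,0,-45,0],[-1,13,0,-75,0],[-1,13,0,-105,0],[-1,13,0,-120,0],[-1,13,0,-120,0]]'
python3 - <<'E'
from h import *
s=telemetry.observe(); r=R.from_euler('xyz',s['tool_rot']).as_matrix()
print('to narrow',r.T@(np.array([.552,.124,s['tool_pos'][2]])-s['tool_pos'])*1000)
p,d,K,Rm,t=shot('side');T=(cloud(d,K,Rm,t)-s['tool_pos'])@r*1000
m=(abs(T[...,0])<45)&(abs(T[...,1])<25)&(T[...,2]>180)&(T[...,2]<225);Q=T[m];print(len(Q),Q.min(0),Q.max(0))
v,u=np.where(m)
cv2.imwrite('pics/s9.png',cv2.resize(p[110:310,210:380,::-1],None,fx=3,fy=3,interpolation=cv2.INTER_CUBIC))
E
```

```text
time: 16.22
tool_pos: [0.5187, 0.3466, 0.3838]
tool_rot: [3.133, 0.003, 2.385]
contact_force: [-0.2, 0.6, -1.1]
opening: 0.014
grip_force: 12.0
to narrow [-176.95937185 -139.00969267   -0.6065488 ]
230 [-21.53429334 -15.02843567 180.48767308] [  5.04588702  17.41748729 204.99022396]
```

```bash
python3 -m crank '[[-1,-15,-12,0,0],[-1,-38,-30,0,0],[-1,-61,-48,0,0],[-1,-84,-66,0,0],[-1,-107,-84,0,0],[-1,-130,-102,10,0],[-1,-150,-118,25,0],[-1,-166,-131,45,0],[-1,-177,-139,70,0],[-1,-177,-139,95,0],[-1,-177,-139,118,0],[-1,-177,-139,135,0]]'
python3 -m crank '[[-1,0,0,5,0],[-1,0,0,10,0],[-1,0,0,15,0],[-1,0,0,19,0],[-1,0,0,19,0],[-1,0,0,19,0]]'
```

```text
time: 17.27
tool_pos: [0.5506, 0.1229, 0.2401]
tool_rot: [-3.138, -0.003, 2.384]
contact_force: [0.3, 0.2, -0.5]
opening: 0.0136
grip_force: 12.0
time: 17.77
tool_pos: [0.5519, 0.1235, 0.225]
tool_rot: [3.141, 0.001, 2.385]
contact_force: [0.1, -0.4, -1.1]
opening: 0.0136
grip_force: 12.0
```

Approach the floor until contact, at a low grip force.

```bash
python3 -m crank '[[-1,0,0,2,0],[-1,0,0,4,0],[-1,0,0,4,0]]' 6
python3 -m crank '[[-1,0,0,1.5,0],[-1,0,0,3,0],[-1,0,0,3,0]]' 4
```

```text
time: 18.02
tool_pos: [0.5519, 0.1234, 0.2207]
tool_rot: [3.141, 0.0, 2.385]
contact_force: [0.0, 0.1, 0.4]
opening: 0.0136
grip_force: 6.0
time: 18.27
tool_pos: [0.5522, 0.1234, 0.2182]
tool_rot: [3.14, 0.001, 2.385]
contact_force: [0.3, -0.2, 3.9]
opening: 0.0138
grip_force: 4.0
```

```bash
python3 -m crank '[[-1,-2,0,0,0],[-1,-4,0,0.3,0],[-1,-6,0,0.5,0],[-1,-8,0,0.9,0],[-1,-10,0,1.3,0],[-1,-12,0,1.9,0],[-1,-12,0,1.9,0]]' 4
python3 - <<'E'
from h import *
s=telemetry.observe(); r=R.from_euler('xyz',s['tool_rot']).as_matrix()
p,d,K,Rm,t=shot('side');T=(cloud(d,K,Rm,t)-s['tool_pos'])@r*1000
m=(abs(T[...,0])<45)&(abs(T[...,1])<25)&(T[...,2]>180)&(T[...,2]<198);Q=T[m];print(len(Q),Q.min(0),Q.max(0),s['torque'])
v,u=np.where(m)
cv2.imwrite('pics/s10.png',cv2.resize(p[160:250,240:350,::-1],None,fx=6,fy=6,interpolation=cv2.INTER_CUBIC))
E
```

```text
time: 18.85
tool_pos: [0.5608, 0.1148, 0.2154]
tool_rot: [-3.141, -0.0, 2.384]
contact_force: [-0.6, 0.5, 1.6]
opening: 0.0141
grip_force: 4.0
141 [-42.49824164 -24.25981452 180.6722663 ] [ 44.85653368  24.99788054 197.96742087] [ 0.15374901 -0.15651988  0.00769185]
```

View pics/s10.png

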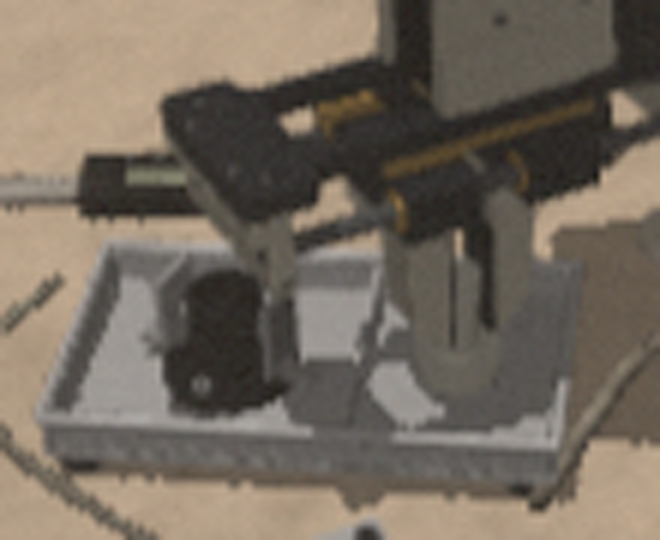

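That was past the ten-picture limit (12 viewed), so from here I go by numbers only. The casting at (455,370) looks nearly upright; finish the drag, press lightly, release slowly.

```bash
python3 -m crank '[[-1,-2,0,0.8,0],[-1,-4,0,1.6,0],[-1,-5,0,2.2,0],[-1,-5,0,2.6,0],[-1,-5,0,3,0],[-1,-5,0,3,0]]' 4
python3 -m crank '[[-1,0,0,1,0],[-1,0,0,1.5,0],[-1,0,0,1.5,0]]' 3
python3 - <<'E'
from h import *
s=telemetry.observe();print(s['torque'],s['contact_force'])
p,d,K,Rm,t=shot('side');W=cloud(d,K,Rm,t)
m=(np.hypot(W[...,0]-.562,W[...,1]-.113)<.028)&(W[...,2]>.016)&(W[...,2]<.034);Q=W[m]
print(len(Q),Q.min(0),Q.max(0)); c=Q.mean(0);print('disc top-ish fit',np.linalg.svd(Q-c)[2][2])
E
```

```text
time: 19.4
tool_pos: [0.5644, 0.1115, 0.213]
tool_rot: [3.141, 0.001, 2.385]
contact_force: [0.2, -2.1, 3.2]
opening: 0.0139
grip_force: 4.0
time: 19.65
tool_pos: [0.5642, 0.1117, 0.2112]
tool_rot: [3.141, 0.0, 2.385]
contact_force: [0.4, -0.8, 3.7]
opening: 0.0139
grip_force: 3.0
[-0.15036453 -0.23900983  0.03406794] [ 0.40601139 -0.83056016  3.74193567]
122 [0.54656468 0.09878318 0.01627048] [0.58101777 0.13481886 0.03374825]
disc top-ish fit [ 0.02932236 -0.22504487 -0.97390708]
```

```bash
python3 -m crank '[[-0.68,0,0,0,0],[-0.66,0,0,0,0],[-0.64,0,0,0,0],[-0.62,0,0,0,0],[-0.55,0,0,0,0],[-0.45,0,0,0,0],[-0.45,0,0,0,0],[-0.45,0,0,0,0],[-0.45,0,0,0,0],[-0.45,0,0,0,0]]'
python3 -m crank '[[-0.45,0,0,-8,0],[-0.45,0,0,-20,0],[-0.45,0,0,-45,0],[-0.45,0,0,-80,0],[-0.45,40,0,-110,0],[-0.45,80,0,-140,0],[-0.45,120,0,-150,0],[-0.45,150,0,-150,0],[-0.45,150,0,-150,0]]'
python3 - <<'E'
from h import *
for n in('side','top'):
    p,d,K,Rm,t=shot(n,n+'_end.png');W=cloud(d,K,Rm,t)
    r=np.hypot(W[...,0]-.562,W[...,1]-.113)<.035
    Q=W[r&(W[...,2]>.03)&(W[...,2]<.08)];print(n,'stem',len(Q),Q.min(0).round(3),Q.max(0).round(3))
    for lo in(.03,.04,.05):
        q=Q[(Q[:,2]>=lo)&(Q[:,2]<lo+.015)]; print(lo,len(q),q.mean(0).round(4) if len(q) else '')
    q=W[(np.hypot(W[...,0]-.645,W[...,1]-.137)<.05)&(W[...,2]>.045)&(W[...,2]<.08)];print('cap top',len(q),q[:,2].max(),q.min(0).round(3),q.max(0).round(3))
E
```

```text
time: 20.53
tool_pos: [0.5642, 0.1117, 0.2112]
tool_rot: [-3.142, 0.0, 2.385]
contact_force: [-0.4, 0.4, -0.0]
opening: 0.0254
grip_force: 0.0
time: 21.28
tool_pos: [0.4511, 0.2179, 0.3636]
tool_rot: [3.139, -0.001, 2.389]
contact_force: [-0.6, -0.1, 0.3]
opening: 0.0256
grip_force: 0.0
side stem 96 [0.557 0.108 0.031] [0.571 0.122 0.064]
0.03 31 [0.5619 0.118  0.0371]
0.04 35 [0.5626 0.1176 0.0479]
0.05 50 [0.5632 0.116  0.0588]
cap top 153 0.0577232526918767 [0.619 0.123 0.045] [0.669 0.153 0.058]
top stem 45 [0.555 0.103 0.031] [0.568 0.115 0.066]
0.03 8 [0.556  0.1095 0.0372]
0.04 6 [0.5564 0.1091 0.0478]
0.05 34 [0.5611 0.1096 0.0608]
cap top 117 0.059366217671005715 [0.617 0.121 0.045] [0.666 0.148 0.059]
```

```bash
python3 -c "
from cell import ticket; print(ticket.hand_in())"
```

```text
the job is handed in; nothing more can be done
None
```

The job is handed in at 21 s: the cap was unlocked, turned to about its stop and stands upright in the wider bay, and the casting stands stem up in the narrower bay, both confirmed by depth readings, but I viewed 12 pictures, over the limit of 10.

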